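# Put two washed chopping boards away in the board stand and click its stop home

### The job

The two washed wooden chopping boards are standing in the draining rack: put them away in the board stand, the large one first, on its long edge, centred and leaning back against the slatted rest, then the small one likewise, leaning on the large one. Then slide the knobbed stop bar towards the boards until the detent clicks in, so that both boards stand trapped flat against the rest, and let go. Do not shift or knock over the plate in the rack or the other things standing about.

Things in the scene. Friction and masses are not known exactly. Their poses are not given: they have to be found in the camera images.
- board_large: larger wooden board, 200 long x 145 high x 15 mm thick, 0.3 kg; starts standing on a long edge in a rack slot. Origin: centre of its lower edge face; x is the face normal (thickness), y along its length, z up to its other long edge. A 14 mm hanging hole in one upper corner; either face may go to the rest.
- board_small: smaller wooden board, 160 long x 128 high x 15 mm thick, 0.2 kg, also on a long edge in a rack slot; same frame (origin centre of the lower edge face, x thickness, y length, z up). Left upright on a flat surface it stays upright; leant more than about 7 degrees it falls against what is behind it.
- side_plate: bystander: white side plate, 150 mm across, 16 mm thick, standing on edge in a slot of the rack, in the same way as the boards. Origin: its lowest point; x is its axis.
- draining_rack: steel wire draining rack on a grey tray (210 x 190 mm), fixed; origin: centre of its underside. Its three slots run along x at y = -52, 0, +52 mm, in changing order holding the two boards and the plate; boards stand at z = 32 mm, length along x. Slots are 21 mm wide between wire hoops at y = +-13, +-39, +-65 mm, x = -50 to +50 mm, tops at z = 89 mm.
- board_stand: wooden board stand, fixed. Origin: worktop level, under the foot of the rest; x from open front to rest, y left. Floor for the boards: z = 16 mm, x -165 to +60, y +-115 mm. Rest: slats, 205 mm wide, 95 mm long, from x = 0, z = 16 mm leaning back 15 degrees. In front a 44 mm wide channel (28 mm high, x -162 to -34 mm) with a detent housing (29 mm high) on its left lip at x = -105 mm.
- rest_foot (a point): point at the foot of the rest, in the middle: x = 0, y = 0, z = 16 mm of the stand. Its z axis runs up the face of the rest (15 degrees back from vertical), x is the normal into the rest, y to the stand's left. A board flush on the rest has its z along this z.
- stop_bar (a joint): slide of the stop, a steel bar 140 (stand y) x 14 mm, z = 28 to 50 mm over the worktop: 0 m = drawn fully out, 0.050 = home (end stop); starts between 0 and 0.034. Bar's rear face at stand x = -81 mm + value. Slides with about 1.5 N; a spring roller resists from 0.038 to 0.044 (about 8 N), then snaps it home and holds it. Home leaves the two boards' feet about 4 mm spare.
- stop_knob (a point): middle of the black round knob on the stop, 40 mm in front of the bar's rear face on the stand's centre line, at z = 61 mm: upright, 23 mm in diameter, from z = 43 to 79 mm. It can be pinched from above and moves along the stand's x, with the joint.
- mug: bystander: blue mug, 94 mm high, beyond the rack. Origin under its middle.
- salt_shaker: bystander: salt shaker, 44 mm across, 90 mm high, close to the left side of the stand. Origin under its middle.
- honey_jar: bystander: jar with dark lid, 65 mm across, 86 mm high, close to the right side of the stand. Origin under its middle.
- pepper_mill: bystander: wooden pepper mill, 58 mm across, 170 mm high, beyond rack and stand. Origin under its middle.
- food_tin: bystander: closed food tin, 87 mm across, 40 mm high, between rack and stand. Origin under its middle.
- soap_bottle: bystander: washing-up liquid bottle, 207 mm high, left of the rack. Origin under its middle.
Things that resemble listed ones, but are neither listed nor needed, are in the scene too. What is shaped like the board_large but green is not meant.

How it is judged (in metres and radians):
On the way, in this order (a step that is already met when the one before it is completed fails the run):
1. the large board stands on the stand's floor, leaning back on the rest (x of board_large in the frame of rest_foot between -0.06 and 0.006 m and y of board_large in the frame of rest_foot between -0.03 and 0.03 m and z of board_large in the frame of rest_foot below 0.012 m and angle between the z axis of board_large and the z axis of rest_foot, either way round below 0.35 rad and angle between the y axis of board_large and the y axis of rest_foot, either way round below 0.12 rad), for 0.2 s.
2. the small board leans in front of it, released, with the stop not yet clicked in (x of board_small in the frame of rest_foot between -0.085 and -0.01 m and y of board_small in the frame of rest_foot between -0.03 and 0.03 m and z of board_small in the frame of rest_foot below 0.012 m and angle between the z axis of board_small and the z axis of rest_foot, either way round below 0.4 rad and angle between the y axis of board_small and the y axis of rest_foot, either way round below 0.12 rad and contact force between the fingers and board_small below 0.3 N), for 0.2 s.
3. the stop is pushed home past its detent (value of joint stop_bar above 0.047 m), for 0.2 s.
At the end, for the whole second after the job is handed in: Boards on the stand's floor on a long edge: large flat on the rest (within 0.10 rad), small flat in front of it (0.14 rad), each within 30 mm of the middle and square within 0.12 rad; stop bar past its detent (joint over 0.047 m); all at rest (x of board_large in the frame of rest_foot between -0.016 and 0.003 m and y of board_large in the frame of rest_foot between -0.03 and 0.03 m and z of each of board_large, board_small in the frame of rest_foot below 0.012 m and angle between the z axis of board_large and the z axis of rest_foot, either way round below 0.1 rad and angle between the y axis of each of board_large, board_small and the y axis of rest_foot, either way round below 0.12 rad and x of board_small in the frame of rest_foot between -0.034 and -0.015 m and y of board_small in the frame of rest_foot between -0.03 and 0.03 m and angle between the z axis of board_small and the z axis of rest_foot, either way round below 0.14 rad and value of joint stop_bar above 0.047 m and velocity of joint stop_bar below 0.01 m/s and linear speed of each of board_large, board_small below 0.01 m/s); the robot touches nothing.
It fails at once if the plate was shifted by more than 30 mm (distance of side_plate from where it was at the start of the episode above 0.03 m).
It fails at once if a bystander on the worktop was shifted by more than 30 mm (distance of any of mug, salt_shaker, honey_jar, pepper_mill, food_tin, soap_bottle from where it was at the start of the episode above 0.03 m).
It also fails if it takes over 72 s, if anything falls off the work surface, if the arm or the gripper's body presses on something with over 40 N, if the wrist force passes 120 N, or if a joint passes its speed limit or range.

### The arm

A 7-joint arm with a two-finger parallel gripper is mounted at the origin on the work surface; the furniture and walls round the work are solid. World frame = base frame: x ahead of the robot, y to its left, z up, the work surface at z = 0. Lengths are in mm, angles in rad, forces in N, time in s.
With the tool pointing down it reaches from about 400 to 850 mm from the base axis. Payload 4.5 kg.
Tool frame: the origin (TCP) lies at the very end of the fingers, on their centre line; the grasp point (between the pads) lies 19 mm behind it; z points along the fingers, y is the line along which they close (so a half turn about z gives the same grasp; the last joint's range is limited). The gripper opens to 85 mm and grips with 20 to 120 N. Pads are 22 mm wide; open, the fingers measure 114 mm over their backs; the gripper's body (76 mm by 85 mm) begins 54 mm behind the grasp point. The pads swing forward as they close: fully open they stand 13 mm farther back than shut.
Start: joints at [-1.192, 0.689, -0.195, 1.565, 0.157, 0.902, -0.215], TCP at [211.237, 588.246, 231.317] pointing down, gripper open.
Joint ranges: [-3.01, 3.01], [-0.46, 2.08], [-1.47, 1.51], [0.13, 2.56], [-1, 4.14], [0.04, 2.09], [-2.66, 2.66]. Speed limits (rad/s): [2.57, 2.57, 3.14, 3.14, 3.14, 3.14, 3.14].

### API

Orientations are given as a rotation vector (axis times angle).
In Python, from workcell import get_obs, viewer, env gives the robot as it stands.
- The arm moves only by the tool carry_out, never from a script. Its argument "targets" is one flat list of numbers, 7 for each row, row after row: the shift along the tool's x, y, z normalised to -1 to 1, where 1 is 2.5 cm, then the turn, a rotation vector about the tool's x, y, z normalised to -1 to 1, where 1 is 0.15 rad, then the closure, from -1 (fully open) to 1 (shut). A call has 1 to 12 rows; each row shifts and turns the commanded pose from where the row before left it, along the tool's axes as they then stand; what a row does not reach is not made up. A row lasts 1/8 s, in which the tool goes at most 62.5 mm and 10.7 degrees, less where a joint would pass 70% of its speed; a pose out of reach is approached as far as the arm can. A call with a number of a shift or a turn outside -1 to 1 is refused whole. A call with a gripper value outside its range is refused whole. The fingers move at their own pace and stop on an object; "squeeze" is the grip in N (left out, the last holds). Time passes only in rows, so rows that do not move let the fingers close. It gives the time, the measured TCP pose, the force, the opening and the grip force at its end, in the units of the state.
- get_obs(): the state, without advancing time (a new reading comes with each control period).
- viewer.get_image(name): name is "side" or "top"; returns a dict with "img" (420x560x3 uint8, red, green, blue), "intrinsics" (3x3 intrinsics, pixels), "distortion" ([k1, k2, p1, p2, k3] as OpenCV has them; the pictures are not rectified), "rvec" (rotation vector, rad) and "tvec" (3), from world to camera coordinates, as OpenCV has them. Camera axes: x right, y down, z forward; pixel columns grow to the right and rows downward; lengths in mm; the calibration is good to about 2 mm. A picture is of the moment at which its call begins. There is no depth.
- env.close_job(): hands the job in; it is judged then, once.
The state is a dict: "time": time; "joints": joint angles; "joint_vel": joint speeds; "tau": joint torques, N m; "tool_pos": TCP position; "orientation": TCP orientation; "contact_force": force on the tool from outside, world axes, zero at the start; "moment": the same for the moment, N m; "gripper_width": finger opening in mm; "gripper_force": force on a finger pad.
Only numpy, scipy, OpenCV 4.12 (cv2) and the standard library are available. Lean on these libraries where they do the work, as an engineer would, in place of code of your own. Each camera call takes 0.05 s, during which the arm holds its last target. There are 200 camera calls.

## Working session

There is one attempt and no reset: what is moved stays moved. The work goes in short steps, Python scripts to look and compute and a tool call to move; the robot and the scene stay as the last step left them, time stands still between calls to the robot, and variables do not carry over. Pictures are saved under pics/ and viewed, at most 10 in all, crops included, and the job is handed in when it is done.

Besides the shell and the picture viewer there is one more tool, called after ">>>" as name(argument=value, ...) on one line, values as JSON. carry_out: Moves the arm, as the interface text tells. Scaled input: -1 to 1 covers 2.5 cm each way for a shift and 0.15 rad each way for a turn. Its arguments: {"type":"object","properties":{"targets":{"type":"array"},"squeeze":{"type":"number"}},"required":["targets"]}

```bash
mkdir -p pics; ls; python3 - <<'E'
from workcell import get_obs, viewer
import cv2,pickle
o=get_obs(); print(o)
for n in("side","top"):
    d=viewer.get_image(n); pickle.dump(d,open(f"{n}0.pkl","wb")); cv2.imwrite(f"pics/{n}0.png",d["img"][:,:,::-1])
    print(n,d["intrinsics"],d["distortion"],d["rvec"],d["tvec"])
E
```

```text
pics
{'time': 0.0, 'joints': array([-1.19222455,  0.68994286, -0.19448593,  1.56637961,  0.1573038 ,
        0.90248765, -0.21509436]), 'joint_vel': array([-2.16039528e-05,  3.67141514e-04,  2.61302782e-03,  9.00637997e-04,
       -5.72299634e-04, -1.24029164e-03, -3.78246314e-04]), 'tau': array([ 7.66158951e-05, -5.39603984e+01, -1.26677603e+00, -1.58540350e+01,
        9.06220201e-03,  9.44850210e-03, -1.17924239e-05]), 'tool_pos': array([211.08006198, 587.57731851, 230.49951859]), 'orientation': array([-5.38744583e-01, -3.09489343e+00,  2.85974971e-03]), 'contact_force': array([ 1.018743  , -0.07534503, -0.53627653]), 'moment': array([ 0.02288698, -0.01970963,  0.03440513]), 'gripper_force': 0.0, 'gripper_width': 85.52823422246799}
side [[391.20363766   0.         276.91059761]
 [  0.         391.20363766 207.67376402]
 [  0.           0.           1.        ]] [-0.03244414  0.          0.          0.          0.        ] [ 2.16051712 -0.45117961  0.25670118] [-476.80622751  241.09365854  922.5915556 ]
top [[432.37065089   0.         273.22727401]
 [  0.         432.37065089 214.82056034]
 [  0.           0.           1.        ]] [-0.04073726  0.          0.          0.          0.        ] [ 2.18871157 -2.14607089  0.07083178] [  68.24433719  565.9469324  1268.5843156 ]
```

View pics/top0.png

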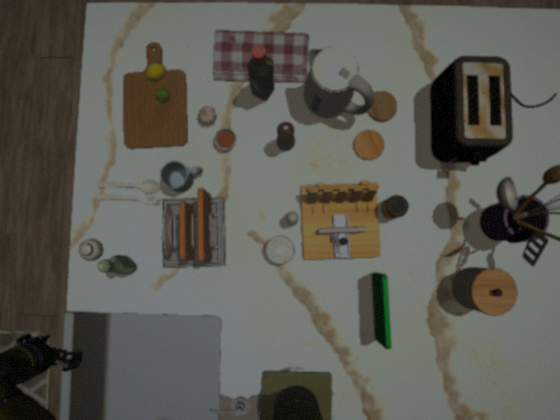

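View pics/side0.png

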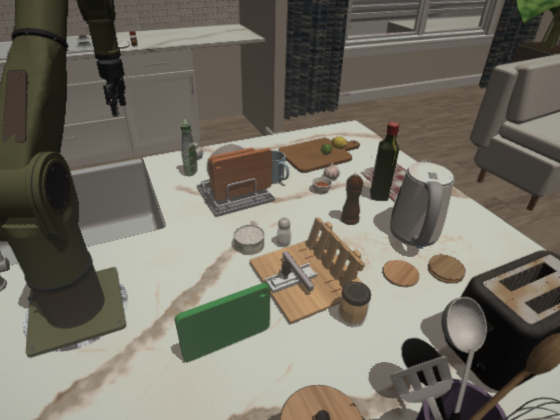

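The top view has the rack at about (193,232), with boards at (203,225) and (182,232). The stand is at (341,222) with its rest away from the robot, and the tin is at (280,250). The salt is at (291,218), the honey at (393,207), and the green decoy at (381,310).

```bash
cat > h.py <<'E'
import numpy as np,cv2,pickle
from workcell import get_obs, viewer
from scipy.spatial.transform import Rotation as R
def grab(n,tag):
    d=viewer.get_image(n); pickle.dump(d,open(f"{n}{tag}.pkl","wb")); return d
def load(n,tag): return pickle.load(open(f"{n}{tag}.pkl","rb"))
def ray(d,uv):
    M=cv2.Rodrigues(np.array(d["rvec"],float))[0]
    p=cv2.undistortPoints(np.array([[uv]],float),d["intrinsics"],np.array(d["distortion"]))[0,0]
    return -M.T@np.array(d["tvec"]), M.T@np.array([p[0],p[1],1])
def onplane(d,uv,z):
    c,v=ray(d,uv); return c+v*(z-c[2])/v[2]
def proj(d,P):
    return cv2.projectPoints(np.array(P,float).reshape(-1,1,3),np.array(d["rvec"],float),np.array(d["tvec"],float),d["intrinsics"],np.array(d["distortion"]))[0][:,0]
E
python3 - <<'E'
from h import *
t=load("top",0);s=load("side",0)
a=cv2.resize(t["img"][180:275,150:245],(400,400),interpolation=cv2.INTER_CUBIC)
b=cv2.resize(t["img"][175:270,293:388],(400,400),interpolation=cv2.INTER_CUBIC)
im=np.hstack([a,b]); im=np.clip(im*1.6,0,255).astype('uint8')
cv2.imwrite("pics/crop1.png",im[:,:,::-1])
a=cv2.resize(s["img"][135:220,185:300],(540,400),interpolation=cv2.INTER_CUBIC)
cv2.imwrite("pics/crop2.png",np.clip(a*1.4,0,255).astype('uint8')[:,:,::-1])
for n,uv,z in [("rackNW",(163,199),0),("rackSE",(224,266),0),("tin",(280,250),40),("salt",(291,218),90),("honey",(393,207),86),("standSW",(303,259),16),("standSE",(380,258),16)]: print(n,onplane(t,uv,z).round(0))
E
```

```text
rackNW [609. 421.   0.]
rackSE [408. 226.   0.]
tin [460.  57.  40.]
salt [551.  27.  90.]
honey [ 588. -263.   86.]
standSW [435. -12.  16.]
standSE [ 442. -241.   16.]
```

View pics/crop1.png

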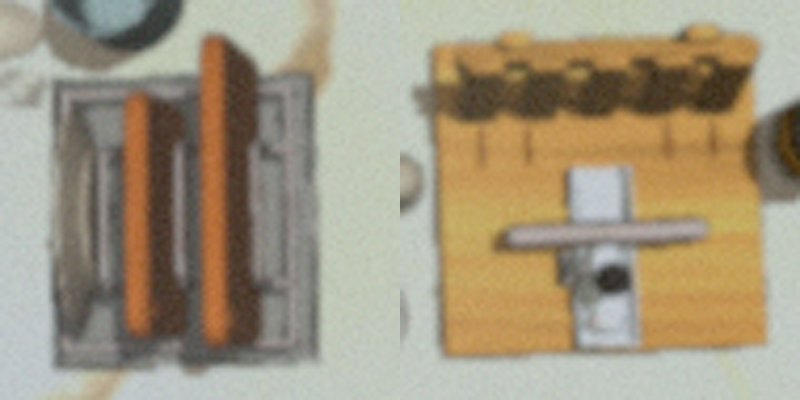

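View pics/crop2.png

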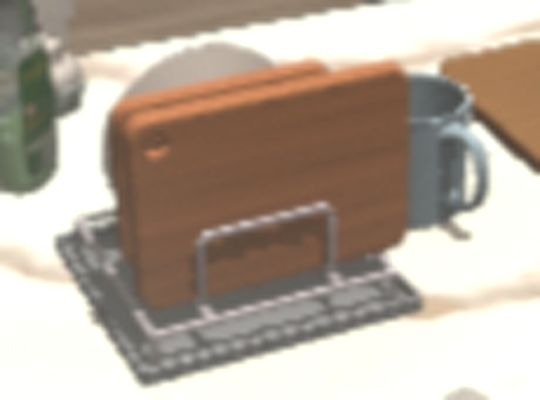

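Seen from the robot, the slots hold the plate on the left, the small board in the middle (top edge at crop x≈137, top about 160 mm) and the large board on the right (crop x≈214, about 177 mm). The large one is longer and has the hole. The green board at (381,310) and the flat dark board at (155,108) are decoys. The stand's rest is on the far side, and its knob is at crop (610,278).

```bash
python3 - <<'E'
from h import *
t=load("top",0);s=load("side",0)
hsv=cv2.cvtColor(t["img"],cv2.COLOR_RGB2HSV)
print(t["img"][230,178:212].tolist())
def pix(c,off,sc=95/400): return (c[0]+.5)*sc-.5+off[0],(c[1]+.5)*sc-.5+off[1]
m=((hsv[...,0]<14)&(hsv[...,1]>130)&(hsv[...,2]>110)).astype('uint8'); m[:,:170]=0;m[:,225:]=0;m[:180]=0;m[275:]=0
n,l,st,_=cv2.connectedComponentsWithStats(m)
for i in range(1,n):
    if st[i,4]<40: continue
    ys,xs=np.where(l==i); z=177 if xs.mean()>193 else 160
    r=cv2.minAreaRect(np.c_[xs,ys].astype('float32')); 
    P=np.array([onplane(t,(x,y),z)[:2] for x,y in zip(xs,ys)],'float32')
    f=np.polyfit(P[:,0],P[:,1],1); rr=cv2.minAreaRect(P)
    print(st[i],z,"mean",P.mean(0).round(1),"x",P[:,0].min(),P[:,0].max(),"slope",f[0],rr)
# stand
m=((hsv[...,0]>9)&(hsv[...,0]<25)&(hsv[...,1]>90)&(hsv[...,2]>90)).astype('uint8')
m[:, :299]=0;m[:,384:]=0;m[:180]=0;m[263:]=0
L=[];Rr=[];F=[]
for y in range(215,254,2):
    xs=np.where(m[y])[0]; L.append(onplane(t,(xs.min()-.5,y),16)[:2]); Rr.append(onplane(t,(xs.max()+.5,y),16)[:2])
for x in list(range(308,330))+list(range(352,376)):
    ys=np.where(m[:,x])[0]; F.append(onplane(t,(x,ys.max()+.5),16)[:2])
L,Rr,F=map(np.array,(L,Rr,F))
for n,A,ax in(("L",L,0),("R",Rr,0),("F",F,1)):
    p=np.polyfit(A[:,ax],A[:,1-ax],1); q=A[:,1-ax]-np.polyval(p,A[:,ax]); print(n,p.round(4),q.std().round(2),A.mean(0).round(1))
for n,c,z in(("knob",(611,277),79),("barL",(505,240),50),("barR",(707,230),50),("tinL",0,0)):
    if c: print(n,onplane(t,pix((c[0]-400,c[1]),(293,175)),z).round(1))
E
```

```text
[[59, 56, 51], [80, 59, 45], [106, 67, 41], [116, 68, 40], [114, 70, 38], [108, 68, 39], [90, 56, 33], [65, 42, 27], [48, 35, 29], [44, 33, 27], [46, 35, 29], [46, 34, 24], [58, 50, 42], [72, 65, 62], [84, 78, 78], [74, 68, 66], [52, 51, 46], [55, 55, 50], [56, 51, 49], [78, 59, 51], [99, 64, 40], [112, 68, 34], [117, 73, 45], [113, 68, 35], [100, 62, 35], [83, 52, 36], [57, 41, 30], [50, 34, 26], [54, 36, 31], [48, 33, 26], [51, 41, 32], [68, 59, 56], [83, 80, 77], [85, 83, 80]]
[199 202   4  57 130] 177 mean [503.  268.5] x 433.85345 582.01013 slope 0.045040960130715305 ((507.9126892089844, 268.79095458984375), (148.17337036132812, 7.884138107299805), 3.038665294647217)
L [  0.0657 -41.8254] 0.87 [509.3  -8.3]
R [ 8.640000e-02 -2.797904e+02] 2.06 [ 513.6 -235.4]
F [-5.600000e-02  4.344608e+02] 0.86 [ 441.6 -128.1]
knob [ 490.5 -121.2   79. ]
barL [515.6 -51.6  50. ]
barR [ 525.2 -191.5   50. ]
```

```bash
cat >> h.py <<'E'
def go(P,rot=None,n=None):
    "units for tool-frame shift to world P (no turn), optionally the turn to Rotation rot afterwards"
    o=get_obs(); q=R.from_rotvec(o["orientation"])
    u=q.inv().apply(np.array(P)-o["tool_pos"])/25
    print("pos",o["tool_pos"].round(1),"shift units",u.round(3),"rows>=",np.abs(u).max().round(1))
    if rot is not None:
        print("turn units",((q.inv()*rot).as_rotvec()/.15).round(3))
def down(yang,tilt=0):
    "tool down, tool y at world angle yang (rad); tilt about tool x"
    y=np.array([np.cos(yang),np.sin(yang),0]);z=np.array([0,0,-1.]);x=np.cross(y,z)
    return R.from_matrix(np.c_[x,y,z])*R.from_rotvec([tilt,0,0])
E
python3 - <<'E'
from h import *
t=load("top",0);s=load("side",0)
im=t["img"].astype(float); rr=im[...,0]-im[...,2]
for name,x0,x1,z,rows in(("large",196,214,177,range(180,275)),("small",175,193,160,range(180,275))):
    A=[];ends=[]
    for y in rows:
        p=rr[y,x0:x1].copy(); b=im[y,x0:x1,0]
        on=(p>45)&(b>82)
        if on.sum()>=3:
            xs=np.where(on)[0]+x0; A.append(onplane(t,(xs.mean(),y),z)[:2]); ends.append((y,xs.min(),xs.max()))
    A=np.array(A); p=np.polyfit(A[:,0],A[:,1],1)
    e1=A[:,0].max()+1.4;e0=A[:,0].min()-1.4;xm=(e0+e1)/2
    print(name,ends[0],ends[-1],"len",e1-e0,"slope",p[0],"centre",xm,np.polyval(p,xm),"res",(A[:,1]-np.polyval(p,A[:,0])).std())
# stand check: project model points
yaw=.062;O=np.array([606.6,-116,0]);Rs=R.from_rotvec([0,0,yaw])
pts=dict(front_l=(-165,115,16),front_r=(-165,-115,16),chan_end_l=(-34,22,28),chan_end_r=(-34,-22,28),resttopL=(95*np.sin(.262),102.5,16+95*np.cos(.262)),resttopR=(95*np.sin(.262),-102.5,16+95*np.cos(.262)),knob=(-118,0,79))
for k,v in pts.items():
    w=O+Rs.apply(v); a=proj(t,w)[0]; print(k,"crop",((a-[293,175])*400/95+[400,0]).round(0),"side",proj(s,w)[0].round(0))
print("pepper",onplane(t,(286,128),170),"mug",onplane(t,(176,176),94),"soap",onplane(t,(105,266),207))
E
```

```text
large (190, np.int64(199), np.int64(202)) (260, np.int64(200), np.int64(202)) len 188.27647031822056 slope 0.044471826136808675 centre 521.4170362719543 268.81538178424535 res 0.5769460840183116
small (203, np.int64(181), np.int64(183)) (257, np.int64(181), np.int64(184)) len 147.92799095125048 slope 0.04015155810767666 centre 507.73174296735544 320.76875021285105 res 0.24504991455838052
front_l crop [441. 353.] side [249. 258.]
front_r crop [766. 340.] side [291. 320.]
chan_end_l crop [565. 162.] side [309. 261.]
chan_end_r crop [627. 160.] side [318. 272.]
resttopL crop [453.  70.] side [314. 215.]
resttopR crop [760.  56.] side [360. 262.]
knob crop [613. 278.] side [286. 262.]
pepper [788.39923075  46.51424798 170.        ] mug [665.27639437 359.62556487  94.        ] soap [408.11854446 506.89970031 207.        ]
```

```bash
python3 - <<'E'
from h import *
go([520,268.8,230],down(np.pi/2+.044))
E
```

```text
pos [211.1 587.6 230.6] shift units [-15.939  -7.827   0.037] rows>= 15.9
turn units [-1.100e-02 -1.000e-03 -2.592e+00]
```

>>> carry_out(targets=[-0.95,-0.47,0,0,0,0,0,-0.95,-0.47,0,0,0,0,0,-0.95,-0.47,0,0,0,0,0,-0.95,-0.47,0,0,0,0,0,-0.95,-0.47,0,0,0,0,0,-0.95,-0.47,0,0,0,0,0,-0.95,-0.47,0,0,0,0,0,-0.95,-0.47,0,0,0,0,0,-0.95,-0.47,0,0,0,0,0,-0.95,-0.47,0,0,0,0,0,-0.95,-0.47,0,0,0,0,0,-0.95,-0.47,0,0,0,0,0], squeeze=60)

```text
time: 1.6
tool_pos: [432.2, 358.3, 230.9]
orientation: [-0.539, -3.095, 0.001]
contact_force: [0.5, 0.6, 0.0]
gripper_width: 42.1
gripper_force: 0.0
```

>>> carry_out(targets=[-0.95,-0.47,0,0,0,0,0,-0.95,-0.47,0,0,0,0,0,-0.95,-0.47,0,0,0,0,0,-0.95,-0.47,0,0,0,0,0,0,0,0,0,0,-0.864,0,0,0,0,0,0,-0.864,0,0,0,0,0,0,-0.864,0,0,0,0,0,0,0,0,0,0,0,0,0,0,0])

```text
time: 2.72
tool_pos: [505.2, 282.7, 231.1]
orientation: [0.066, -3.141, 0.0]
contact_force: [-1.1, 0.1, 0.4]
gripper_width: 42.5
gripper_force: 0.0
```

```bash
python3 - <<'E'
from h import *
o=get_obs();print(o["gripper_width"],o["joints"].round(2),o["time"])
go([520,268.8,141],down(np.pi/2+.044))
d=grab("top",1)
E
```

```text
42.476761742243134 [-0.38  0.64 -0.36  1.7   0.28  0.85  0.75] 2.725
pos [505.2 282.7 231.1] shift units [-0.567 -0.58   3.604] rows>= 3.6
turn units [-0.001 -0.002 -0.015]
```

>>> carry_out(targets=[-0.57,-0.58,0,0,0,0,0,0,0,0.5,0,0,0,0,0,0,0.7,0,0,0,0,0,0,0.7,0,0,0,0,0,0,0.6,0,0,0,0,0,0,0.6,0,0,0,0,0,0,0.5,0,0,0,0,0,0,0,0,0,0,0])

```text
time: 3.78
tool_pos: [519.6, 268.7, 140.2]
orientation: [0.069, -3.139, 0.002]
contact_force: [0.3, 0.8, 0.9]
gripper_width: 42.8
gripper_force: 0.0
```

```bash
python3 - <<'E'
from h import *
t=grab("top",2);s=grab("side",2)
a=cv2.resize(t["img"][170:280,140:250],(400,400),interpolation=cv2.INTER_CUBIC)
b=cv2.resize(s["img"][100:210,180:290],(400,400),interpolation=cv2.INTER_CUBIC)
cv2.imwrite("pics/c3.png",np.clip(np.hstack([a,b])*1.4,0,255).astype('uint8')[:,:,::-1])
E
```

```text
(no output)
```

View pics/c3.png

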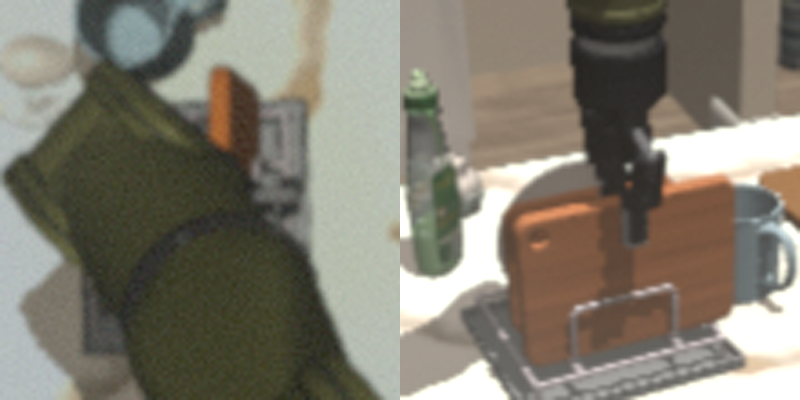

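The side view shows the fingers straddling the large board at its middle, with the near finger at about (635,225) in the crop. The hole is at (540,237), so this is the right board. No contact force is reported, so I'll close and lift.

>>> carry_out(targets=[0,0,0,0,0,0,0.5,0,0,0,0,0,0,0.5,0,0,0,0,0,0,0.8,0,0,0,0,0,0,0.8,0,0,0,0,0,0,0.8], squeeze=60)

```text
time: 4.5
tool_pos: [520.5, 269.1, 141.8]
orientation: [-0.069, 3.14, 0.001]
contact_force: [-1.0, -0.4, 5.1]
gripper_width: 14.2
gripper_force: 59.4
```

>>> carry_out(targets=[0,0,-0.3,0,0,0,0.8,0,0,-0.6,0,0,0,0.8,0,0,-0.8,0,0,0,0.8,0,0,-0.8,0,0,0,0.8,0,0,-0.8,0,0,0,0.8,0,0,-0.8,0,0,0,0.8,0,0,-0.8,0,0,0,0.8,0,0,-0.4,0,0,0,0.8,0,0,0,0,0,0,0.8])

```text
time: 5.62
tool_pos: [520.4, 269.1, 274.4]
orientation: [-0.069, 3.14, 0.001]
contact_force: [0.1, -0.3, -5.2]
gripper_width: 14.4
gripper_force: 58.7
```

```bash
python3 - <<'E'
from h import *
s=grab("side",3)
o=get_obs();print(o["gripper_width"],o["gripper_force"],o["contact_force"],o["moment"])
go([500,-80,272],down(.062))
E
```

```text
13.818807694190651 58.707420229911804 [-0.05417632  0.64752625 -4.29735763] [-0.00130185  0.03668133 -0.01806012]
pos [519.9 268.8 273.6] shift units [  1.412 -13.902   0.069] rows>= 13.9
turn units [-3.0000e-03 -1.0000e-03  1.0353e+01]
```

>>> carry_out(targets=[0.1,-0.5,0,0,0,0,0.8,0.12,-1,0,0,0,0,0.8,0.12,-1,0,0,0,0,0.8,0.12,-1,0,0,0,0,0.8,0.12,-1,0,0,0,0,0.8,0.12,-1,0,0,0,0,0.8,0.12,-1,0,0,0,0,0.8,0.12,-1,0,0,0,0,0.8,0.12,-1,0,0,0,0,0.8,0.12,-1,0,0,0,0,0.8,0.12,-1,0,0,0,0,0.8,0.12,-1,0,0,0,0,0.8])

```text
time: 7.18
tool_pos: [496.2, -21.7, 273.1]
orientation: [0.068, -3.139, 0.001]
contact_force: [0.6, -1.1, -4.2]
gripper_width: 14.0
gripper_force: 58.7
```

>>> carry_out(targets=[0,-1,0,0,0,0,0.8,0,-1,0,0,0,0.5,0.8,0,0,0,0,0,0.95,0.8,0,0,0,0,0,1,0.8,0,0,0,0,0,1,0.8,0,0,0,0,0,1,0.8,0,0,0,0,0,1,0.8,0,0,0,0,0,1,0.8,0,0,0,0,0,1,0.8,0,0,0,0,0,1,0.8,0,0,0,0,0,1,0.8,0,0,0,0,0,0.9,0.8])

```text
time: 8.68
tool_pos: [499.2, -70.3, 273.5]
orientation: [-2.159, -2.281, 0.001]
contact_force: [-1.1, -0.4, -3.4]
gripper_width: 14.2
gripper_force: 59.1
```

>>> carry_out(targets=[0,0,0,0.85,0,0,0.8,0,0,0,0.9,0,0,0.8,0,0,0,0,0,0,0.8,0,0,0,0,0,0,0.8])

```text
time: 9.18
tool_pos: [498.9, -70.2, 273.5]
orientation: [-2.021, -2.148, 0.283]
contact_force: [-0.8, 0.5, -3.0]
gripper_width: 14.5
gripper_force: 60.5
```

```bash
cat >> h.py <<'E'
O=np.array([604.5,-117.5,0]);Rs=R.from_rotvec([0,0,.062])
W=lambda p: O+Rs.apply(p)
def where():
    o=get_obs(); print("stand",Rs.inv().apply(o["tool_pos"]-O).round(1),"F",Rs.inv().apply(o["contact_force"]).round(1),"g",o["gripper_width"].round(1),o["gripper_force"].round(1),"t",o["time"]); 
E
python3 - <<'E'
from h import *
where()
go(W([5,0,165]),down(.062,.262))
print(get_obs()["joints"].round(2))
E
```

```text
Traceback (most recent call last):
  File "h.py", line 29, in where
    o=get_obs(); print("stand",Rs.inv().apply(o["tool_pos"]-O).round(1),"F",Rs.inv().apply(o["contact_force"]).round(1),"g",o["gripper_width"].round(1),o["gripper_force"].round(1),"t",o["time"]);
                                                                                                                            ^^^^^^^^^^^^^^^^^^^^^^^^
AttributeError: 'float' object has no attribute 'round'
```

```bash
sed -i 's/o\["gripper_width"\].round(1),o\["gripper_force"\].round(1)/round(float(o["gripper_width"]),1),round(float(o["gripper_force"]),1)/' h.py
python3 - <<'E'
from h import *
where()
print(R.from_rotvec(get_obs()["orientation"]).as_matrix().round(3))
go(W([5,0,165]),down(.062,.262))
print(get_obs()["joints"].round(2))
E
```

```text
stand [-102.5   53.8  273.5] F [-0.7  0.5 -3. ] g 14.5 60.5 t 9.175
[[-0.061  0.964 -0.258]
 [ 0.998  0.059 -0.016]
 [-0.    -0.259 -0.966]]
pos [498.9 -70.2 273.5] shift units [-2.144  5.279  3.079] rows>= 5.3
turn units [ 0.001 -0.001 -0.008]
[-0.01  0.6   0.08  1.65 -0.01  1.15  0.12]
```

>>> carry_out(targets=[-0.36,0.88,0.51,0,0,0,0.8,-0.36,0.88,0.51,0,0,0,0.8,-0.36,0.88,0.51,0,0,0,0.8,-0.36,0.88,0.51,0,0,0,0.8,-0.36,0.88,0.51,0,0,0,0.8,-0.36,0.88,0.51,0,0,0,0.8,0,0,0,0,0,0,0.8,0,0,0,0,0,0,0.8])

```text
time: 10.18
tool_pos: [609.5, -116.9, 166.5]
orientation: [-2.02, -2.148, 0.283]
contact_force: [-0.5, 0.4, -3.6]
gripper_width: 14.1
gripper_force: 60.4
```

```bash
python3 - <<'E'
from h import *
where()
go(W([8,0,130]))
s=grab("side",4);t=grab("top",4)
a=cv2.resize(t["img"][165:275,285:395],(400,400),interpolation=cv2.INTER_CUBIC)
b=cv2.resize(s["img"][150:330,230:410],(400,400),interpolation=cv2.INTER_CUBIC)
cv2.imwrite("pics/c4.png",np.clip(np.hstack([a,b])*1.4,0,255).astype('uint8')[:,:,::-1])
E
```

```text
stand [  5.    0.2 166.5] F [-0.5  0.4 -3.6] g 14.1 60.4 t 10.175
pos [ 609.5 -116.9  166.5] shift units [-0.01   0.493  1.378] rows>= 1.4
```

View pics/c4.png

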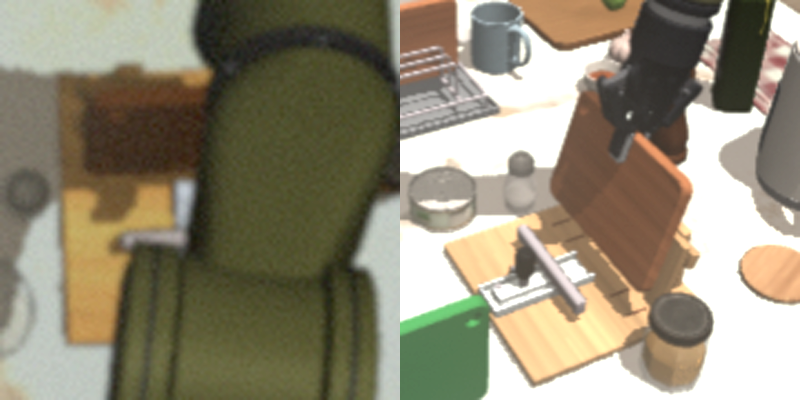

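The side crop shows the large board held tilted and parallel above the rest, with the bar in front at (550,265) and the honey jar clear of it. Next I lower it.

>>> carry_out(targets=[0,0.12,0.34,0,0,0,0.8,0,0.12,0.34,0,0,0,0.8,0,0.12,0.34,0,0,0,0.8,0,0.12,0.34,0,0,0,0.8,0,0,0,0,0,0,0.8])

```text
time: 10.9
tool_pos: [612.5, -116.5, 128.6]
orientation: [-2.017, -2.148, 0.285]
contact_force: [-0.5, 0.0, -4.5]
gripper_width: 13.7
gripper_force: 60.4
```

>>> carry_out(targets=[0,0.1,0,0,0,0,0.8,0,0.1,0,0,0,0,0.8,0,0.1,0,0,0,0,0.8,0,0.1,0,0,0,0,0.8,0,0,0,0,0,0,0.8])

```text
time: 11.52
tool_pos: [623.0, -116.0, 127.0]
orientation: [-2.019, -2.149, 0.283]
contact_force: [0.1, 0.5, -3.2]
gripper_width: 14.2
gripper_force: 60.5
```

```bash
python3 - <<'E'
from h import *
where()
go(W([21,0,124]))
E
```

```text
stand [ 18.5   0.3 127. ] F [ 0.2  0.5 -3.2] g 14.2 60.5 t 11.525
pos [ 623. -116.  127.] shift units [-0.013  0.127  0.091] rows>= 0.1
```

>>> carry_out(targets=[0,0.08,0,0,0,0,0.8,0,0.08,0,0,0,0,0.8,0,0,0,0,0,0,0.8])

```text
time: 11.9
tool_pos: [626.2, -116.0, 126.0]
orientation: [-2.019, -2.148, 0.285]
contact_force: [-1.1, 0.6, -3.0]
gripper_width: 14.3
gripper_force: 60.6
```

>>> carry_out(targets=[0,0.0,0.06,0,0,0,0.8,0,0.0,0.06,0,0,0,0.8,0,0,0,0,0,0,0.8])

```text
time: 12.28
tool_pos: [625.8, -116.3, 124.0]
orientation: [-2.02, -2.149, 0.284]
contact_force: [-1.5, -0.0, 4.2]
gripper_width: 13.9
gripper_force: 61.6
```

>>> carry_out(targets=[0,0.08,0,0,0,0,0.8,0,0.08,0,0,0,0,0.8,0,0,0,0,0,0,0.8])

```text
time: 12.65
tool_pos: [626.4, -116.2, 123.8]
orientation: [-2.017, -2.142, 0.291]
contact_force: [-8.4, 1.3, 12.2]
gripper_width: 14.1
gripper_force: 62.5
```

```bash
python3 - <<'E'
from h import *
where()
E
```

```text
stand [ 2.200e+01 -1.000e-01  1.238e+02] F [-8.3  1.9 12.2] g 14.1 62.5 t 12.65
```

>>> carry_out(targets=[0,-0.06,-0.05,0,0,0,0.8,0,0,0,0,0,0,0.2,0,0,0,0,0,0,0.1,0,0,0,0,0,0,0.1,0,0,-0.3,0,0,0,0.1,0,0,-0.8,0,0,0,0.1,0,0,-1,0,0,0,0.1,0,0,-1,0,0,0,0.1,0,0,-1,0,0,0,0.1,0,0,-1,-0.85,0,0,0.1,0,0,0,-0.9,0,0,0.1])

```text
time: 14.02
tool_pos: [664.7, -113.9, 249.8]
orientation: [2.145, 2.284, 0.011]
contact_force: [-0.1, 0.1, -1.4]
gripper_width: 38.8
gripper_force: 0.0
```

```bash
python3 - <<'E'
from h import *
where()
go([507,320.8,245],down(np.pi/2+.040))
s=grab("side",5)
b=cv2.resize(s["img"][150:330,230:410],(400,400),interpolation=cv2.INTER_CUBIC)
cv2.imwrite("pics/c5.png",np.clip(b*1.4,0,255).astype('uint8')[:,:,::-1])
E
```

```text
stand [ 6.030e+01 -1.000e-01  2.498e+02] F [-0.1  0.1 -1.4] g 38.8 0.0 t 14.025
pos [ 664.7 -113.9  249.8] shift units [17.75  -5.207  0.105] rows>= 17.7
turn units [  0.05    0.066 -10.32 ]
```

View pics/c5.png

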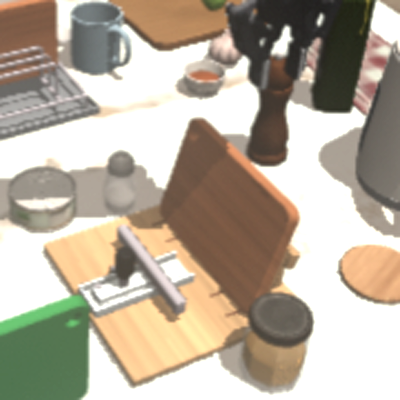

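The large board is standing flush on the rest and centred. Next is the small board.

>>> carry_out(targets=[0.986,-0.29,0,0,0,0,0.1,0.986,-0.29,0,0,0,0,0.1,0.986,-0.29,0,0,0,0,0.1,0.986,-0.29,0,0,0,0,0.1,0.986,-0.29,0,0,0,0,0.1,0.986,-0.29,0,0,0,0,0.1,0.986,-0.29,0,0,0,0,0.1,0.986,-0.29,0,0,0,0,0.1,0.986,-0.29,0,0,0,0,0.1,0.986,-0.29,0,0,0,0,0.1,0.986,-0.29,0,0,0,0,0.1,0.986,-0.29,0,0,0,0,0.1])

```text
time: 15.58
tool_pos: [556.6, 177.3, 247.2]
orientation: [-2.15, -2.29, 0.002]
contact_force: [-0.4, -0.5, 0.3]
gripper_width: 38.4
gripper_force: 0.0
```

>>> carry_out(targets=[0.986,-0.29,0,0,0,0,0.1,0.986,-0.29,0,0,0,0,0.1,0.986,-0.29,0,0,0,0,0.1,0.986,-0.29,0,0,0,0,0.1,0.986,-0.29,0,0,0,0,0.1,0.986,-0.29,0,0,0,-0.3,0.1,0,0,0,0,0,-1,0.1,0,0,0,0,0,-1,0.1,0,0,0,0,0,-1,0.1,0,0,0,0,0,-1,0.1,0,0,0,0,0,-1,0.1,0,0,0,0,0,-1,0.1])

```text
time: 17.08
tool_pos: [504.0, 321.4, 247.1]
orientation: [-0.864, -3.02, 0.001]
contact_force: [-1.1, -0.2, -1.1]
gripper_width: 38.6
gripper_force: 0.0
```

>>> carry_out(targets=[0,0,0,0,0,-1,0.1,0,0,0,0,0,-1,0.1,0,0,0,0,0,-1,0.1,0,0,0,0,0,-1,0.1,0,0,0,0,0,0,0.1,0,0,0,0,0,0,0.1])

```text
time: 17.82
tool_pos: [503.9, 321.1, 246.9]
orientation: [0.054, -3.141, 0.0]
contact_force: [0.3, -0.8, -0.6]
gripper_width: 38.3
gripper_force: 0.0
```

```bash
python3 - <<'E'
from h import *
where()
go([507,321,135],down(np.pi/2+.040))
t=grab("top",6)
E
```

```text
stand [-73.2 444.  246.9] F [ 0.3 -0.9 -0.6] g 38.3 0.0 t 17.825
pos [503.9 321.1 246.9] shift units [-0.123 -0.009  4.476] rows>= 4.5
turn units [-0.001 -0.    -0.037]
```

>>> carry_out(targets=[-0.12,0,0.5,0,0,0,0.1,0,0,0.8,0,0,0,0.1,0,0,0.8,0,0,0,0.1,0,0,0.8,0,0,0,0.1,0,0,0.8,0,0,0,0.1,0,0,0.6,0,0,0,0.1,0,0,0.32,0,0,0,0.1,0,0,0,0,0,0,0.1])

```text
time: 18.88
tool_pos: [506.6, 321.0, 130.9]
orientation: [0.057, -3.14, 0.001]
contact_force: [-0.2, 0.2, 0.3]
gripper_width: 38.3
gripper_force: 0.0
```

>>> carry_out(targets=[0,0,0,0,0,0,0.5,0,0,0,0,0,0,0.5,0,0,0,0,0,0,0.8,0,0,0,0,0,0,0.8,0,0,0,0,0,0,0.8], squeeze=60)

```text
time: 19.5
tool_pos: [507.1, 321.4, 132.1]
orientation: [-0.057, 3.14, 0.001]
contact_force: [-0.1, -0.7, 5.9]
gripper_width: 14.3
gripper_force: 59.3
```

>>> carry_out(targets=[0,0,-0.3,0,0,0,0.8,0,0,-0.6,0,0,0,0.8,0,0,-0.8,0,0,0,0.8,0,0,-0.8,0,0,0,0.8,0,0,-0.8,0,0,0,0.8,0,0,-0.8,0,0,0,0.8,0,0,-0.8,0,0,0,0.8,0,0,-0.6,0,0,0,0.8,0,0,0,0,0,0,0.8])

```text
time: 20.62
tool_pos: [507.2, 321.6, 270.2]
orientation: [-0.057, 3.139, 0.003]
contact_force: [0.2, -0.3, -1.3]
gripper_width: 13.9
gripper_force: 58.5
```

```bash
python3 - <<'E'
from h import *
where()
go([500,-100,275],down(.062,.06))
s=grab("side",7)
b=cv2.resize(s["img"][60:240,180:360],(400,400),interpolation=cv2.INTER_CUBIC)
cv2.imwrite("pics/c7.png",np.clip(b*1.4,0,255).astype('uint8')[:,:,::-1])
E
```

```text
stand [-69.9 444.3 270.2] F [ 0.2 -0.3 -1.3] g 13.9 58.5 t 20.625
pos [507.2 321.6 270.2] shift units [  0.903 -16.841  -0.22 ] rows>= 16.8
turn units [ 0.337  0.312 10.298]
```

View pics/c7.png

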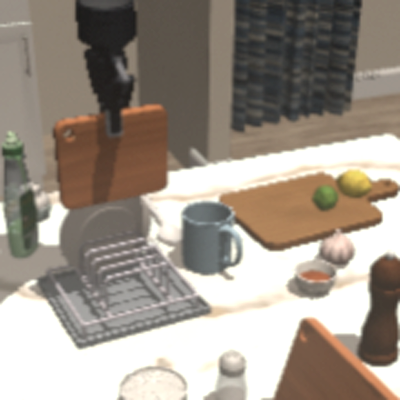

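>>> carry_out(targets=[0.05,-0.5,0,0,0,0,0.8,0.05,-1,0,0,0,0,0.8,0.05,-1,0,0,0,0,0.8,0.05,-1,0,0,0,0,0.8,0.05,-1,0,0,0,0,0.8,0.05,-1,0,0,0,0,0.8,0.05,-1,0,0,0,0,0.8,0.05,-1,0,0,0,0,0.8,0.05,-1,0,0,0,0,0.8,0.05,-1,0,0,0,0,0.8,0.05,-1,0,0,0,0,0.8,0.05,-1,0,0,0,0,0.8])

```text
time: 22.18
tool_pos: [501.2, 31.3, 268.1]
orientation: [0.056, -3.139, 0.001]
contact_force: [-0.0, 0.4, -2.2]
gripper_width: 14.3
gripper_force: 58.5
```

>>> carry_out(targets=[0.05,-1,0,0,0,0,0.8,0.05,-1,0,0,0,0,0.8,0.05,-1,0,0,0,0,0.8,0.05,-1,0,0,0,0,0.8,0.05,-1,0,0,0,0,0.8,0.05,-0.3,0,0,0,0.3,0.8,0,0,0,0,0,1,0.8,0,0,0,0,0,1,0.8,0,0,0,0,0,1,0.8,0,0,0,0,0,1,0.8,0,0,0,0,0,1,0.8,0,0,0,0,0,1,0.8])

```text
time: 23.68
tool_pos: [499.0, -98.5, 268.5]
orientation: [-1.386, -2.818, -0.001]
contact_force: [0.4, 0.7, -1.5]
gripper_width: 13.9
gripper_force: 58.7
```

>>> carry_out(targets=[0,0,0,0,0,1,0.8,0,0,0,0,0,1,0.8,0,0,0,0,0,1,0.8,0,0,0,0,0,1,0.8,0,0,0,0.4,0,0,0.8,0,0,0,0,0,0,0.8,0,0,0,0,0,0,0.8])

```text
time: 24.55
tool_pos: [499.1, -99.0, 268.6]
orientation: [-2.122, -2.259, 0.067]
contact_force: [0.2, -0.6, -1.1]
gripper_width: 14.2
gripper_force: 58.8
```

```bash
python3 - <<'E'
from h import *
where()
go(W([-20,0,200]),down(.062,.06))
E
```

```text
stand [-104.    25.   268.6] F [ 0.2 -0.7 -1.1] g 14.2 58.8 t 24.55
pos [499.1 -99.  268.6] shift units [-1.003  3.519  2.537] rows>= 3.5
turn units [ 0.    -0.003  0.003]
```

>>> carry_out(targets=[-0.25,0.88,0.2,0,0,0,0.8,-0.25,0.88,0.5,0,0,0,0.8,-0.25,0.88,0.8,0,0,0,0.8,-0.25,0.88,1,0,0,0,0.8,0,0,0,0,0,0,0.8,0,0,0,0,0,0,0.8])

```text
time: 25.3
tool_pos: [584.3, -119.1, 201.7]
orientation: [-2.123, -2.258, 0.068]
contact_force: [0.1, -0.4, -2.3]
gripper_width: 13.7
gripper_force: 59.1
```

```bash
python3 - <<'E'
from h import *
where()
go(W([-18.5,0,122]),down(.062,.06))
s=grab("side",8)
b=cv2.resize(s["img"][150:330,230:410],(400,400),interpolation=cv2.INTER_CUBIC)
cv2.imwrite("pics/c8.png",np.clip(b*1.4,0,255).astype('uint8')[:,:,::-1])
E
```

```text
stand [-20.3  -0.4 201.7] F [ 0.1 -0.4 -2.3] g 13.7 59.1 t 25.3
pos [ 584.3 -119.1  201.7] shift units [0.014 0.263 3.179] rows>= 3.2
turn units [-0.002 -0.002 -0.001]
```

View pics/c8.png

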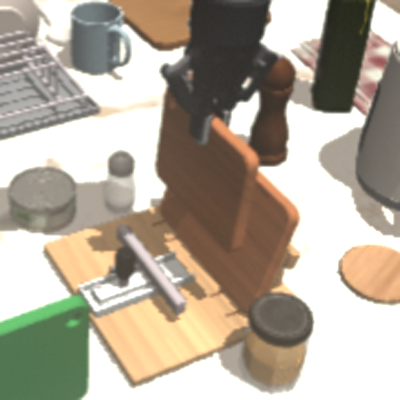

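The small board hangs in front of the large one, clear of the bar. The gripper knuckles, about 60 mm above the tips, will pass over the large board's top.

>>> carry_out(targets=[0,0.07,0.6,0,0,0,0.8,0,0.07,0.7,0,0,0,0.8,0,0.07,0.7,0,0,0,0.8,0,0.05,0.6,0,0,0,0.8,0,0,0.5,0,0,0,0.8,0,0,0,0,0,0,0.8])

```text
time: 26.1
tool_pos: [586.0, -118.9, 122.2]
orientation: [-2.121, -2.258, 0.07]
contact_force: [-0.1, 0.0, -2.0]
gripper_width: 13.8
gripper_force: 59.0
```

>>> carry_out(targets=[0,0,0.1,0,0,0,0.8,0,0,0.06,0,0,0,0.8,0,0,0,0,0,0,0.8])

```text
time: 26.48
tool_pos: [586.8, -119.1, 119.7]
orientation: [-2.123, -2.259, 0.067]
contact_force: [-0.3, 0.4, -2.2]
gripper_width: 14.0
gripper_force: 59.0
```

```bash
python3 - <<'E'
from h import *
where()
E
```

```text
stand [-17.7  -0.5 119.7] F [-0.3  0.4 -2.2] g 14.0 59.0 t 26.475
```

>>> carry_out(targets=[0,0,0.06,0,0,0,0.8,0,0,0.06,0,0,0,0.8,0,0,0,0,0,0,0.8])

```text
time: 26.85
tool_pos: [586.6, -119.0, 116.5]
orientation: [-2.123, -2.259, 0.067]
contact_force: [-0.2, -0.1, -1.3]
gripper_width: 14.1
gripper_force: 59.2
```

>>> carry_out(targets=[0,0,0.05,0,0,0,0.8,0,0,0,0,0,0,0.8])

```text
time: 27.1
tool_pos: [586.7, -119.0, 116.4]
orientation: [-2.123, -2.26, 0.067]
contact_force: [-1.0, 0.3, 7.1]
gripper_width: 14.0
gripper_force: 60.4
```

>>> carry_out(targets=[0,0,-0.03,0,0,0,0.7,0,0,0,0,0,0,0.55,0,0,0,0,0,0,0.45,0,0,0,0,0,0,0.45,0,0,0,0,0,0,0.45])

```text
time: 27.72
tool_pos: [586.5, -119.2, 115.9]
orientation: [-2.123, -2.259, 0.068]
contact_force: [-0.3, -0.6, 2.1]
gripper_width: 23.5
gripper_force: 0.0
```

>>> carry_out(targets=[0,0,-0.2,0,0,0,0.45,0,0,-0.4,0,0,0,0.45,0,0,-0.6,0,0,0,0.45,0,0,-0.8,0,0,0,0.45,0,0,0,0,0,0,0.45])

```text
time: 28.35
tool_pos: [591.2, -119.1, 168.1]
orientation: [-2.125, -2.262, 0.063]
contact_force: [0.2, -0.1, 0.1]
gripper_width: 23.6
gripper_force: 0.0
```

```bash
python3 - <<'E'
from h import *
where()
s=grab("side",9)
b=cv2.resize(s["img"][170:330,240:400],(560,560),interpolation=cv2.INTER_CUBIC)
cv2.imwrite("pics/c9.png",np.clip(b*1.4,0,255).astype('uint8')[:,:,::-1])
E
```

```text
stand [-13.4  -0.8 168.1] F [ 0.2 -0.1  0.1] g 23.6 0.0 t 28.35
```

View pics/c9.png

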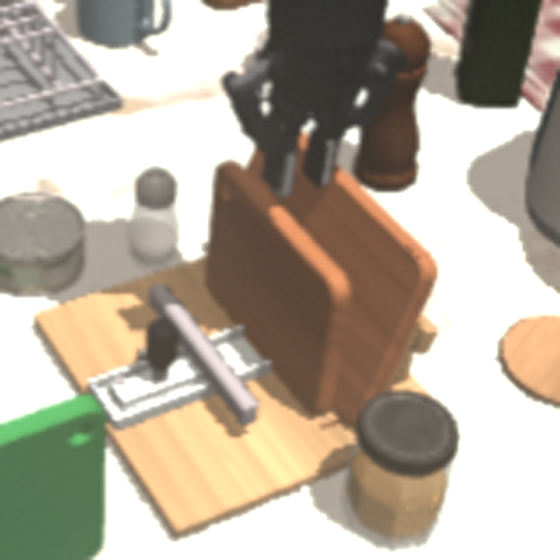

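Both boards stand square, and the small one (about (280,290) in the crop) is almost upright with a gap behind its top. I'll nudge its top back with closed fingers.

>>> carry_out(targets=[0,-0.4,-0.1,0,0,0,0.6,0,-0.8,0,0,0,0,0.8,0,-0.9,0,0,0,0,1,0,0,0,0,0,0,1,0,0,0,0,0,0,1,0,0,0.6,0,0,0,1,0,0,0.6,0,0,0,1,0,0,0.6,0,0,0,1,0,0,0,0,0,0,1])

```text
time: 29.52
tool_pos: [533.4, -122.0, 124.8]
orientation: [-2.12, -2.257, 0.071]
contact_force: [0.2, 0.3, 0.4]
gripper_width: 0.2
gripper_force: 0.0
```

>>> carry_out(targets=[0,0.3,0,0,0,0,1,0,0.3,0,0,0,0,1,0,0.2,0,0,0,0,1,0,0.2,0,0,0,0,1,0,0,0,0,0,0,1])

```text
time: 30.15
tool_pos: [560.0, -120.6, 125.1]
orientation: [-2.122, -2.26, 0.067]
contact_force: [-0.2, 0.4, 0.3]
gripper_width: 0.0
gripper_force: 0.0
```

```bash
python3 - <<'E'
from h import *
where()
E
```

```text
stand [-44.7  -0.3 125.1] F [-0.2  0.4  0.3] g 0.0 0.0 t 30.15
```

Now a slow push of about 20 mm.

>>> carry_out(targets=[0,0.15,0,0,0,0,1,0,0.15,0,0,0,0,1,0,0.15,0,0,0,0,1,0,0.15,0,0,0,0,1,0,0.15,0,0,0,0,1,0,0,0,0,0,0,1])

```text
time: 30.9
tool_pos: [578.6, -119.5, 123.9]
orientation: [-2.122, -2.259, 0.067]
contact_force: [-0.1, -0.1, 0.8]
gripper_width: 0.0
gripper_force: 0.0
```

>>> carry_out(targets=[0,0.12,0,0,0,0,1,0,0.12,0,0,0,0,1,0,0,0,0,0,0,1])

```text
time: 31.28
tool_pos: [584.5, -119.1, 123.6]
orientation: [-2.123, -2.259, 0.067]
contact_force: [0.2, -0.6, 0.4]
gripper_width: -0.2
gripper_force: 0.0
```

```bash
python3 - <<'E'
from h import *
where()
E
```

```text
stand [-20.1  -0.4 123.6] F [ 0.2 -0.6  0.4] g -0.2 0.0 t 31.275
```

>>> carry_out(targets=[0,0.12,0,0,0,0,1,0,0.1,0,0,0,0,1,0,0,0,0,0,0,1])

```text
time: 31.65
tool_pos: [589.9, -118.8, 123.2]
orientation: [-2.122, -2.259, 0.067]
contact_force: [0.4, 0.2, -0.0]
gripper_width: -0.2
gripper_force: 0.0
```

>>> carry_out(targets=[0,0.1,0,0,0,0,1,0,0,0,0,0,0,1])

```text
time: 31.9
tool_pos: [592.0, -118.8, 123.1]
orientation: [-2.122, -2.259, 0.068]
contact_force: [-0.2, -1.0, 0.0]
gripper_width: 0.3
gripper_force: 0.3
```

>>> carry_out(targets=[0,0.1,0,0,0,0,1,0,0.05,0,0,0,0,1,0,0,0,0,0,0,1])

```text
time: 32.28
tool_pos: [592.3, -118.7, 123.0]
orientation: [-2.119, -2.254, 0.075]
contact_force: [-8.5, 0.4, 7.1]
gripper_width: 0.1
gripper_force: 4.8
```

Contact comes with the board flush, so the small board is leaning on the large one. I'll retreat and come down in front of the knob.

>>> carry_out(targets=[0,-0.4,0,0,0,0,1,0,-0.9,0,0,0,0,1,0,-0.9,0,0,0,0,1,0,-0.9,0,0,0,0,1,0,-0.9,0,-0.43,0,0,1,0,-0.9,0,0,0,0,1,0,-0.9,0,0,0,0,1,0,0,0,0,0,0,1])

```text
time: 33.28
tool_pos: [450.0, -127.7, 128.9]
orientation: [2.151, 2.287, 0.004]
contact_force: [1.4, 0.1, 0.2]
gripper_width: -0.2
gripper_force: 0.0
```

```bash
python3 - <<'E'
from h import *
where()
go(W([-155,1,52]),down(.062))
t=grab("top",10);s=grab("side",10)
hsv=cv2.cvtColor(t["img"],cv2.COLOR_RGB2HSV)
im=t["img"].astype(float); 
# bright top edges of boards along rows in the stand columns clear of the arm (left side)
for u in (312,318,324,366):
    p=proj(t,W([35,0,150]))
    col=im[165:215,u]; print(u,[(165+i,int(c[0]),int(c[1]),int(c[2])) for i,c in enumerate(col) if i>8 and i<42][::2])
# expected rows of flush edges
for nm,hh,xx in(("L",145,-7.5),("S",128,-22.5)):
    for y in(70,-70):
        P=W([xx*.966+hh*.2588,y,16-xx*.2588+hh*.966]); print(nm,y,proj(t,P)[0].round(1),proj(s,P)[0].round(1))
E
```

```text
stand [-154.8   -0.6  128.9] F [1.4 0.  0.2] g -0.2 0.0 t 33.275
pos [ 450.  -127.7  128.9] shift units [ 0.065 -0.019  3.076] rows>= 3.1
turn units [ 0.024 -0.001 -0.005]
312 [(174, 134, 138, 122), (176, 132, 139, 127), (178, 132, 137, 127), (180, 132, 138, 125), (182, 135, 141, 130), (184, 119, 117, 106), (186, 112, 77, 50), (188, 111, 73, 43), (190, 79, 54, 36), (192, 62, 42, 30), (194, 59, 39, 30), (196, 56, 44, 30), (198, 53, 40, 31), (200, 52, 39, 31), (202, 47, 36, 27), (204, 50, 43, 30), (206, 49, 40, 30)]
318 [(174, 133, 138, 120), (176, 133, 138, 122), (178, 132, 137, 128), (180, 134, 138, 127), (182, 130, 122, 100), (184, 123, 91, 54), (186, 124, 78, 44), (188, 117, 75, 40), (190, 75, 50, 31), (192, 76, 52, 36), (194, 99, 62, 33), (196, 101, 65, 38), (198, 78, 56, 35), (200, 57, 44, 33), (202, 50, 35, 26), (204, 53, 40, 27), (206, 54, 38, 29)]
324 [(174, 136, 143, 127), (176, 133, 136, 120), (178, 132, 138, 127), (180, 133, 140, 126), (182, 130, 129, 114), (184, 122, 103, 79), (186, 122, 74, 41), (188, 114, 69, 37), (190, 69, 47, 30), (192, 81, 54, 33), (194, 120, 74, 38), (196, 110, 67, 35), (198, 74, 49, 33), (200, 56, 39, 27), (202, 54, 40, 31), (204, 52, 37, 24), (206, 57, 41, 30)]
366 [(174, 134, 140, 128), (176, 133, 139, 127), (178, 135, 139, 129), (180, 128, 121, 104), (182, 126, 102, 61), (184, 116, 73, 35), (186, 113, 68, 30), (188, 78, 46, 25), (190, 63, 39, 23), (192, 108, 63, 28), (194, 118, 70, 31), (196, 87, 53, 25), (198, 50, 31, 22), (200, 48, 32, 21), (202, 44, 27, 11), (204, 49, 32, 15), (206, 52, 34, 22)]
L 70 [319.2 187.1] [323.3 206. ]
L -70 [371.1 184.8] [356.2 237.3]
S 70 [319.1 194.6] [316.7 211.8]
S -70 [370.6 192.4] [348.9 243.7]
```

The edges in the top view match the flush prediction to within about 1 px (large at rows 187/185, small at 195/194). Now the knob.

>>> carry_out(targets=[0.05,0,0.8,0,0,0,1,0,0,0.8,0,0,0,1,0,0,0.8,0,0,0,1,0,0,0.67,0,0,0,1,0,0,0,0,0,0,1])

```text
time: 34.0
tool_pos: [452.6, -125.8, 50.9]
orientation: [2.148, 2.288, 0.006]
contact_force: [-0.1, 0.4, 0.4]
gripper_width: -0.2
gripper_force: 0.0
```

>>> carry_out(targets=[0,0.25,0,0,0,0,1,0,0.25,0,0,0,0,1,0,0.25,0,0,0,0,1,0,0.25,0,0,0,0,1,0,0.25,0,0,0,0,1,0,0.25,0,0,0,0,1,0,0,0,0,0,0,1])

```text
time: 34.88
tool_pos: [490.2, -123.8, 52.1]
orientation: [2.148, 2.287, 0.007]
contact_force: [0.5, -0.9, -0.0]
gripper_width: -0.1
gripper_force: 0.0
```

```bash
python3 - <<'E'
from h import *
where()
E
```

```text
stand [-114.5    0.8   52.1] F [ 0.5 -0.9 -0. ] g -0.1 0.0 t 34.875
```

>>> carry_out(targets=[0,0.2,0,0,0,0,1,0,0.2,0,0,0,0,1,0,0,0,0,0,0,1])

```text
time: 35.25
tool_pos: [497.7, -123.3, 52.0]
orientation: [2.151, 2.289, 0.002]
contact_force: [-3.8, -0.5, 1.5]
gripper_width: -0.1
gripper_force: 2.0
```

>>> carry_out(targets=[0,0.12,0,0,0,0,1,0,0.1,0,0,0,0,1,0,0,0,0,0,0,1])

```text
time: 35.62
tool_pos: [498.5, -123.3, 51.9]
orientation: [-2.149, -2.284, 0.006]
contact_force: [-11.2, -1.4, 8.2]
gripper_width: 0.2
gripper_force: 5.7
```

>>> carry_out(targets=[0,0.1,0,0,0,0,1,0,0.1,0,0,0,0,1,0,0,0,0,0,0,1])

```text
time: 36.0
tool_pos: [498.9, -123.3, 51.9]
orientation: [-2.146, -2.278, 0.015]
contact_force: [-17.8, -1.6, 15.5]
gripper_width: 0.2
gripper_force: 9.3
```

```bash
python3 - <<'E'
from h import *
where()
t=grab("top",11); s=grab("side",11)
im=t["img"].astype(int)
for y in(55,-55):
    for v in(0,44,50):
        print(y,v,proj(t,W([-88+v,y,50]))[0].round(1))
u=int(proj(t,W([-50,55,50]))[0][0])
for u in(u,u+2): print(u,[(r,*im[r,u]) for r in range(200,240,1) if im[r,u,2]>60])
E
```

```text
stand [-105.7    0.8   51.9] F [-17.9  -0.5  15.5] g 0.2 9.3 t 36.0
55 0 [323.2 232.5]
55 44 [322.4 217.5]
55 50 [322.3 215.5]
-55 0 [360.9 230.9]
-55 44 [360.  215.9]
-55 50 [359.9 213.8]
322 [(217, np.int64(109), np.int64(99), np.int64(91)), (218, np.int64(118), np.int64(110), np.int64(108)), (219, np.int64(119), np.int64(114), np.int64(113)), (220, np.int64(110), np.int64(104), np.int64(103)), (221, np.int64(86), np.int64(78), np.int64(74)), (227, np.int64(126), np.int64(105), np.int64(61)), (228, np.int64(130), np.int64(113), np.int64(64)), (229, np.int64(136), np.int64(120), np.int64(70)), (230, np.int64(133), np.int64(118), np.int64(67))]
324 [(216, np.int64(107), np.int64(85), np.int64(63)), (217, np.int64(104), np.int64(92), np.int64(84)), (218, np.int64(121), np.int64(113), np.int64(109)), (219, np.int64(119), np.int64(112), np.int64(112)), (220, np.int64(103), np.int64(97), np.int64(95)), (221, np.int64(86), np.int64(77), np.int64(72))]
```

The bar sits at about 40 mm, on the detent hump, and the tool is also pressing down. I'll relieve the downward load and push on.

>>> carry_out(targets=[0,0,-0.1,0,0,0,1,0,0.05,-0.05,0,0,0,1,0,0,0,0,0,0,1])

```text
time: 36.48
tool_pos: [504.5, -122.7, 54.2]
orientation: [-2.148, -2.283, 0.007]
contact_force: [-5.3, -1.4, -3.9]
gripper_width: 0.2
gripper_force: 2.5
```

>>> carry_out(targets=[0,0.08,-0.05,0,0,0,1,0,0.08,-0.05,0,0,0,1,0,0,0,0,0,0,1])

```text
time: 36.85
tool_pos: [509.5, -122.1, 57.1]
orientation: [-2.148, -2.285, 0.005]
contact_force: [-8.8, -2.6, -6.2]
gripper_width: 0.2
gripper_force: 4.3
```

>>> carry_out(targets=[0,-0.2,0,0,0,0,1,0,-0.5,0,0,0,0,1,0,-0.8,0,0,0,0,1,0,-0.4,-0.5,0,0,0,1,0,0,-1,0,0,0,1,0,0,-1,0,0,0,1,0,0,-1,0,0,0,1,0,0,-1,0,0,0,1,0,0,0,0,0,0,1])

```text
time: 37.98
tool_pos: [469.1, -125.6, 173.4]
orientation: [2.145, 2.283, 0.012]
contact_force: [0.1, 0.6, -0.3]
gripper_width: 0.2
gripper_force: 0.0
```

```bash
python3 - <<'E'
from h import *
where()
t=grab("top",12); im=t["img"].astype(int)
for u in(322,324,360,362): print(u,[(r,*map(int,im[r,u])) for r in range(204,226) if im[r,u,2]>55])
for u in(318,322,366,370): print(u,[(r,int(im[r,u,0])) for r in range(182,200)])
E
```

```text
stand [-135.7    0.3  173.4] F [ 0.2  0.6 -0.3] g 0.2 0.0 t 37.975
322 [(213, 79, 71, 67), (214, 104, 100, 98), (215, 121, 115, 113), (216, 121, 114, 112), (217, 102, 96, 91), (218, 80, 71, 64), (221, 134, 105, 62), (222, 132, 107, 59), (223, 133, 112, 63), (224, 133, 112, 66), (225, 135, 113, 64)]
324 [(213, 82, 74, 70), (214, 108, 101, 102), (215, 118, 112, 110), (216, 118, 112, 110), (217, 101, 94, 91), (218, 82, 72, 62), (220, 116, 92, 56), (221, 133, 108, 64), (222, 135, 109, 65), (223, 136, 114, 66), (224, 134, 113, 66), (225, 135, 113, 67)]
360 [(212, 96, 89, 87), (213, 116, 110, 108), (214, 121, 114, 112), (215, 109, 106, 102), (216, 89, 83, 78)]
362 [(212, 94, 89, 88), (213, 116, 110, 110), (214, 122, 117, 113), (215, 111, 105, 102), (216, 97, 85, 78)]
318 [(182, 128), (183, 127), (184, 124), (185, 122), (186, 125), (187, 125), (188, 119), (189, 101), (190, 78), (191, 63), (192, 70), (193, 84), (194, 100), (195, 104), (196, 101), (197, 91), (198, 79), (199, 60)]
322 [(182, 134), (183, 130), (184, 125), (185, 123), (186, 122), (187, 120), (188, 117), (189, 97), (190, 76), (191, 61), (192, 77), (193, 104), (194, 120), (195, 119), (196, 113), (197, 97), (198, 80), (199, 67)]
366 [(182, 129), (183, 124), (184, 118), (185, 119), (186, 115), (187, 110), (188, 83), (189, 59), (190, 58), (191, 83), (192, 104), (193, 119), (194, 117), (195, 111), (196, 90), (197, 64), (198, 49), (199, 45)]
370 [(182, 115), (183, 108), (184, 112), (185, 117), (186, 112), (187, 103), (188, 80), (189, 56), (190, 57), (191, 78), (192, 98), (193, 114), (194, 115), (195, 105), (196, 86), (197, 66), (198, 46), (199, 49)]
```

The bar centre is at rows 215.6 and 213.9, against 215.5 and 213.8 expected at home. The boards are unmoved and the arm is clear, so I'm handing in.

```bash
python3 -c "
from workcell import env
print(env.close_job())"
```

```text
the job is handed in; nothing more can be done
None
```

I handed the job in at about 38 s. By the last top-view measurements, both boards stand flush against the rest, the stop bar is home past its detent, and the arm is clear; `close_job` returned no verdict, and I did not measure the bystanders at the end.

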